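# Bring a swinging specimen holder to rest over the ultrasonic bath and lower it in

## Task

The steel holder with six freshly polished specimens hangs parked on the bench dip gantry, its rod held in a spring clip: take the rubber grip bar, draw the trolley out of the clip and along the rail to the rectangular ultrasonic bath (not the round glass dish), and with the lift still fully up stop the holder's swing so that it hangs still over the middle of the bath for a good three seconds. Then lower it gently to the bottom of the lift's travel, without touching the bath, and let go of the grip. Do not touch the holder or its rod, do not sling it about, and leave the bottle, the beaker and the sample tray where they stand.

Things in the scene. Friction and masses are not known exactly. Their poses are not given: they have to be found in the camera images.
- gantry: Fixed bench dip gantry: two 40 mm aluminium posts 630 mm high (own y = -450 and +450 mm, x = +85) carry a rail along its y at height 620 mm, x = +85. Origin on the table under the middle of the rail, below the line of the pivot. The holder swings in its plane x = 0; x points away from the robot. It may stand turned a little about z.
- clip (a point): Parking clip on a bracket, 300 mm above the table, at own x 0, y -300 mm of the gantry: two sprung white rollers keep the rod (point: rod axis when parked). As the trolley is pulled to +y the rod is held back until it leans 0.2 to 0.3 rad (trolley at 50 to 90 mm), then the clip lets go at once and the holder swings, nearly undamped (decay time about 30 s).
- trolley (a joint): Travel of the steel trolley along the rail in m: 0 parked at the clip, grows to the gantry's +y, stop at 0.60; the pivot's y in the gantry frame is value - 0.300. About 2.2 N of dry friction and 2 N s/m; stays where it is left. Trolley and lift without the hanging load: 0.9 kg.
- lift (a joint): Travel of the counterbalanced vertical lift on the trolley in m: 0 fully up (start), grows downwards, stop at 0.110. The pivot of the holder is on it, 560 mm above the table when up. Grip bar, pivot and holder go down with it. A spring balances the weight; 4 to 9 N moves it; it stays where it is left.
- grip (a point): Centre of the black rubber grip bar of the lift: 26 x 26 mm, 100 mm long along the gantry's x towards the robot, 170 mm in front of the swing plane, 320 mm above the table with the lift up. Pinch it from above across y. Nothing stands above it; the flat steel strut that carries it rises 121 mm behind this point (away from the robot).
- holder: Steel specimen holder, 0.65 kg (20 % more or less): disc 140 mm wide, 14 mm thick, six black specimens standing out 10 mm below, hung by its upright 16 mm rod from a free pivot on the lift. Origin at the disc's centre, z up the rod, 200 mm above the table, 360 mm below the pivot. Swings only along the rail, like a pendulum of 348 mm (period 1.18 s), hinge damping 0.004 N m s/rad.
- bath: Fixed ultrasonic bath under the rail: light rectangular housing 200 x 210 mm, 150 mm high, open steel-lined tank 180 (x) x 190 (y) mm, tank floor at 52 mm, dark control panel facing the robot. Origin on the table under the tank's middle, axes along the gantry's. It and the dish may change places.
- dish: Round glass dish of 160 mm diameter, 85 mm high, fixed, also under the rail, to be left empty. Origin under its centre.
- ethanol: Bystander: white plastic bottle 72 mm in diameter, about 170 mm high. Origin at the centre of its underside.
- beaker: Bystander: glass beaker 70 mm in diameter, 90 mm high. Origin at the centre of its underside.
- tray: Bystander: grey open tray 100 x 150 x 30 mm with one loose black sample in it. Origin at the centre of its underside.

How it is judged:
By the outcome, as a careful person would: the job done as asked, in the order asked, and still so for the second after the job is handed in, with the robot touching nothing.
It also fails if it takes over 53 s, if anything falls off the work surface, if the arm or the gripper's body presses on something with over 40 N, if the wrist force passes 120 N, or if a joint passes its speed limit or range.

## Robot

A 7-joint arm with a two-finger parallel gripper is mounted at the origin on the work surface. World frame = base frame: x ahead of the robot, y to its left, z up, the work surface at z = 0. Lengths are in m, angles in rad, forces in N, time in s.
With the tool pointing down it reaches from about 0.425 to 0.95 m from the base axis. Payload 16.7 kg.
Tool frame: the origin (TCP) lies at the very end of the fingers, on their centre line; the grasp point (between the pads) lies 19 mm behind it; z points along the fingers, y is the line along which they close (so a half turn about z gives the same grasp; the last joint's range is limited). The gripper opens to 94 mm and grips with 3 to 60 N. Pads are 16 mm wide; open, the fingers measure 119 mm over their backs; the gripper's body (75 mm by 177 mm) begins 78 mm behind the grasp point.
Start: joints at [-1.442, 0.426, 0.074, 1.606, -0.034, 1.111, -0.067], TCP at [0.186, 0.649, 0.184] pointing down, gripper open.
Joint ranges: [-2.85, 2.85], [-0.5, 2.14], [-1.23, 1.37], [0.21, 2.46], [-1.02, 4.16], [0.16, 2.05], [-2.73, 2.73]. Speed limits (rad/s): [1.89, 1.89, 2.39, 2.39, 3.01, 3.01, 3.01].

## Interface

Orientations are given as a unit quaternion [w, x, y, z].
In Python, from station import * gives the robot as it stands. The module is installed in compiled form; this text tells all that it offers.
- The arm moves only by the tool send_rows, never from a script. Its argument "targets" is a list of rows, each an object of numbers: "dx", "dy", "dz": the shift along the tool's x, y, z each as a share of 80 cm, from -1 to 1; "yaw": the turn about the tool's z as a share of 360 degrees, from -1 to 1; "gripper": the finger opening in mm, from 0 to 94. A call has 1 to 20 rows; each row is the pose to reach, as a shift and turn from the pose commanded when the call began, along the tool's axes at that moment, turning the shorter way round; what a row does not reach only later rows make up. A row lasts 1/12 s, in which the tool goes at most 41.7 mm and 7.16 degrees, less where a joint would pass 70% of its speed; a pose out of reach is approached as far as the arm can. A call with a number of a shift or a turn outside -1 to 1 is refused whole. A call with a gripper value outside its range is refused whole. The fingers move at their own pace and stop on an object; "force" is the grip in N (left out, the last holds). Time passes only in rows, so rows that repeat a pose let the fingers close. It gives the time, the measured TCP pose, the force, the opening and the grip force at its end, in the units of the state.
- state(): the state, without advancing time (a new reading comes with each control period).
- camera(name): name is "scene" or "side" or "wrist"; returns a dict with "img" (480x640x3 uint8, red, green, blue), "vfov" (degrees; the focal length in pixels is half the picture's height over the tangent of half this angle, whatever the lens; pixels are square), "cx", "cy" (the principal point, pixels), "R" (3x3) and "t" (3): a world point X has camera coordinates R X + t. Camera axes: x right, y down, z forward; pixel columns grow to the right and rows downward; lengths in m; the calibration is good to about 2 mm. A picture is of the moment at which its call begins. There is no depth.
- sign_off(): hands the job in; it is judged then, once.
The state is a dict: "clock": time; "joint_positions": joint angles; "qvel": joint speeds; "joint_torque": joint torques, N m; "position": TCP position; "tool_rot": TCP orientation; "ft_force": force on the tool from outside, world axes, zero at the start; "torque": the same for the moment, N m; "finger_gap": finger opening in m; "gripper_force": force on a finger pad.
Only numpy, scipy, OpenCV 4.12 (cv2) and the standard library are available. Lean on these libraries where they do the work, as an engineer would, in place of code of your own. Each camera call takes 0.05 s, during which the arm holds its last target. There are 200 camera calls.

## Working session

There is one attempt and no reset: what is moved stays moved. The work goes in short steps, Python scripts to look and compute and a tool call to move; the robot and the scene stay as the last step left them, time stands still between calls to the robot, and variables do not carry over. Pictures are saved under pics/ and viewed, at most 10 in all, crops included, and the job is handed in when it is done.

Besides the shell and the picture viewer there is one more tool, called after "Emit:" as name(argument=value, ...) on one line, values as JSON. send_rows: Moves the arm, as the interface text tells. Its arguments: {"type":"object","properties":{"targets":{"type":"array"},"force":{"type":"number"}},"required":["targets"]}

```bash
mkdir -p pics
python3 - <<'E'
from station import *
import cv2,numpy as np
for n in ("scene","side"):
    c=camera(n); cv2.imwrite(f"pics/{n}0.png",c["img"][:,:,::-1])
    print(n,c["vfov"],c["cx"],c["cy"],np.round(c["R"],4).tolist(),np.round(c["t"],4).tolist())
s=state(); print(s)
E
```

```text
scene 48.80449600632818 317.07691880430656 237.750810267178 [[-1.0, -0.0037, -0.006], [-0.0008, 0.9066, -0.4221], [0.007, -0.4221, -0.9065]] [0.5551, 0.0083, 1.4229]
side 48.24735452584978 320.2612433827961 243.3687648809752 [[0.9523, -0.3046, 0.019], [-0.1824, -0.6182, -0.7646], [0.2446, 0.7247, -0.6442]] [-0.52, 0.3247, 1.3739]
{'clock': 0.1, 'joint_positions': array([-1.44150973,  0.42667422,  0.07383086,  1.60653051, -0.03410538,
        1.11081987, -0.06714237]), 'qvel': array([ 0.00132778, -0.00154143,  0.00203437, -0.00174836, -0.00021228,
        0.00129692, -0.0003842 ]), 'joint_torque': array([ 9.39544028e-03, -9.37449861e+01,  3.67717624e+00, -4.55050778e+01,
       -4.87204269e-02,  1.67533971e-02,  4.91664684e-05]), 'position': array([0.18564882, 0.64852614, 0.18364733]), 'tool_rot': array([-4.73794292e-05,  1.38969955e-01,  9.90296424e-01, -5.84822117e-04]), 'ft_force': array([-0.06744178,  0.06522759, -0.58167117]), 'torque': array([-0.00923145, -0.00427056,  0.01535248]), 'gripper_force': 0.0, 'finger_gap': 0.09378206778391415}
```

View pics/scene0.png

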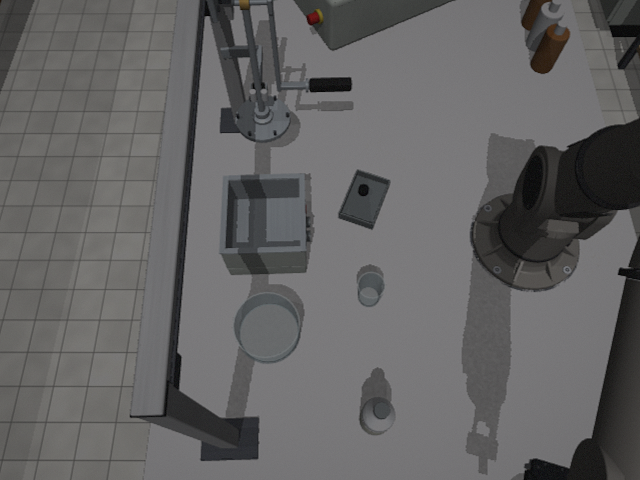

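View pics/side0.png

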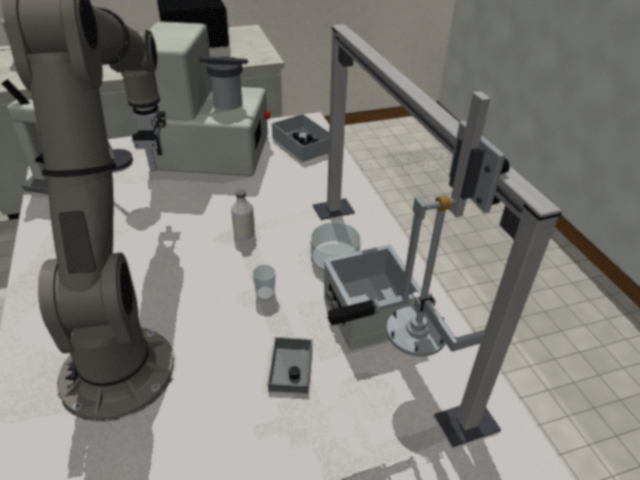

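Run:
```python
import cv2,numpy as np
a=cv2.imread("pics/scene0.png");b=cv2.imread("pics/side0.png")
for n,i,(x0,x1,y0,y1) in(("scene",a,(290,370,60,110)),("side",b,(315,385,285,335))):
    g=cv2.cvtColor(i,cv2.COLOR_BGR2GRAY); m=np.zeros_like(g); m[y0:y1,x0:x1]=(g[y0:y1,x0:x1]<38)*255
    cs,_=cv2.findContours(m,0,1); c=max(cs,key=cv2.contourArea); print(n,cv2.minAreaRect(c),cv2.boundingRect(c),cv2.contourArea(c))
A=cv2.resize(a[150:370,200:330],None,fx=2.7,fy=2.7,interpolation=2); B=cv2.resize(b[210:360,300:450],None,fx=2.7,fy=2.7,interpolation=2)
A=cv2.convertScaleAbs(A,alpha=1.4)
c=np.zeros((max(len(A),len(B)),A.shape[1]+B.shape[1],3),np.uint8); c[:len(A),:A.shape[1]]=A; c[:len(B),A.shape[1]:]=B
cv2.imwrite("pics/c1.png",c); print(c.shape)
```

```text
scene ((329.5, 84.5), (13.0, 41.0), 90.0) (309, 78, 42, 14) 490.0
side ((351.5, 304.0), (45.0, 38.0), 0.0) (329, 285, 46, 39) 594.5
(594, 756, 3)
```

View pics/c1.png

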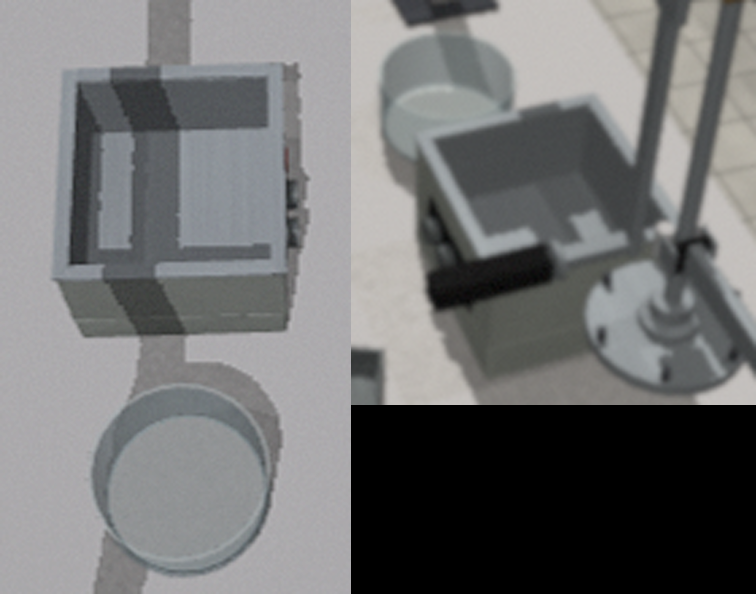

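```bash
cat > h.py <<'E'
import numpy as np
from station import *
from scipy.spatial.transform import Rotation as Rn
def ray(c,p):
    f=240/np.tan(np.radians(c["vfov"]/2)); R=np.array(c["R"]); d=R.T@np.array([(p[0]-c["cx"])/f,(p[1]-c["cy"])/f,1]); return -R.T@np.array(c["t"]),d/np.linalg.norm(d)
def tri(*cp):
    A=np.zeros((3,3));b=np.zeros(3);L=[ray(c,p) for c,p in cp]
    for o,d in L: P=np.eye(3)-np.outer(d,d);A+=P;b+=P@o
    X=np.linalg.solve(A,b); return X,[np.linalg.norm(np.cross(X-o,d)) for o,d in L]
def onz(c,p,z):
    o,d=ray(c,p); return o+d*(z-o[2])/d[2]
def proj(c,X):
    f=240/np.tan(np.radians(c["vfov"]/2)); q=np.array(c["R"])@X+np.array(c["t"]); return f*q[:2]/q[2]+[c["cx"],c["cy"]]
E
python3 - <<'E'
from h import *
np.set_printoptions(precision=4,suppress=True)
a=camera("scene");b=camera("side")
print("grip",tri((a,(329.7,84.5)),(b,(352.2,312.2))))
K=[(223.3,175.9),(305.2,173.7),(306.3,250.4),(219.6,253.0)]
P=np.array([onz(a,p,.15) for p in K]);print(P,P.mean(0),np.linalg.norm(P-np.roll(P,-1,0),axis=1))
print(tri((a,K[2]),(b,(324.8,258.1))),tri((a,K[3]),(b,(391.1,245.9))))
for p,z in (((203,0),.64),((165,415),.64),((180,0),.64),((135,415),.64)): print(onz(a,p,z))
for p in ((309.5,84.5),(351,84.5)): print("ends",onz(a,p,.32))
E
```

```text
grip (array([ 0.5255, -0.2574,  0.3208]), [np.float64(0.001180136185182114), np.float64(0.0011801361851821375)])
[[ 0.792  -0.1114  0.15  ]
 [ 0.5847 -0.1179  0.15  ]
 [ 0.5793  0.0942  0.15  ]
 [ 0.7841  0.1011  0.15  ]] [ 0.685  -0.0085  0.15  ] [0.2074 0.2121 0.2049 0.2126]
(array([0.5828, 0.0952, 0.1546]), [np.float64(0.0037028527584833594), np.float64(0.0037028527584835316)]) (array([0.7869, 0.0989, 0.1467]), [np.float64(0.0021105540525212753), np.float64(0.0021105540525211642)])
[ 0.7498 -0.1656  0.64  ]
[0.7298 0.5215 0.64  ]
[ 0.7898 -0.1657  0.64  ]
[0.7655 0.5216 0.64  ]
ends [ 0.572  -0.2577  0.32  ]
ends [ 0.4743 -0.2576  0.32  ]
```

```bash
cat >> h.py <<'E'
def totool(W):
    s=state(); q=s["tool_rot"]; R=Rn.from_quat([q[1],q[2],q[3],q[0]]).as_matrix()
    return (np.atleast_2d(W)-s["position"])@R/.8
E
python3 - <<'E'
from h import *
np.set_printoptions(precision=4,suppress=True)
print(totool([[.25,.62,.30],[.42,.42,.42],[.52,.1,.42],[.5255,-.2574,.42],[.5255,-.2574,.301]]))
q=state()["tool_rot"];R=Rn.from_quat([q[1],q[2],q[3],q[0]]).as_matrix();print(R, np.degrees(np.arctan2(R[1,1],R[0,1])))
E
```

```text
[[-0.0871 -0.0124 -0.1452]
 [-0.3602 -0.1944 -0.295 ]
 [-0.5905 -0.5445 -0.2947]
 [-0.7201 -0.9721 -0.2944]
 [-0.7201 -0.972  -0.1456]]
[[-0.9614  0.2753 -0.0002]
 [ 0.2753  0.9614 -0.0008]
 [-0.     -0.0008 -1.    ]] 74.02115118849923
```

Emit:
send_rows(targets=[{"dx":-0.04,"dy":0,"dz":-0.07,"gripper":94},{"dx":-0.087,"dy":-0.012,"dz":-0.145},{"dx":-0.087,"dy":-0.012,"dz":-0.145},{"dx":-0.36,"dy":-0.194,"dz":-0.295},{"dx":-0.36,"dy":-0.194,"dz":-0.295},{"dx":-0.36,"dy":-0.194,"dz":-0.295},{"dx":-0.36,"dy":-0.194,"dz":-0.295},{"dx":-0.36,"dy":-0.194,"dz":-0.295},{"dx":-0.36,"dy":-0.194,"dz":-0.295,"yaw":-0.02},{"dx":-0.36,"dy":-0.194,"dz":-0.295,"yaw":-0.0493},{"dx":-0.59,"dy":-0.544,"dz":-0.295,"yaw":-0.0493},{"dx":-0.59,"dy":-0.544,"dz":-0.295,"yaw":-0.0493},{"dx":-0.59,"dy":-0.544,"dz":-0.295,"yaw":-0.0493},{"dx":-0.59,"dy":-0.544,"dz":-0.295,"yaw":-0.0493},{"dx":-0.59,"dy":-0.544,"dz":-0.295,"yaw":-0.0493},{"dx":-0.59,"dy":-0.544,"dz":-0.295,"yaw":-0.0493},{"dx":-0.59,"dy":-0.544,"dz":-0.295,"yaw":-0.0493},{"dx":-0.59,"dy":-0.544,"dz":-0.295,"yaw":-0.0493}])

```text
validation failed for argument at $.ta...
```

Run:
```python
from h import *
np.set_printoptions(precision=4,suppress=True)
print(state()["clock"],state()["position"],state()["joint_positions"])
print(totool([[.5255,-.2574,.42],[.5255,-.2574,.301]]))
q=state()["tool_rot"];R=Rn.from_quat([q[1],q[2],q[3],q[0]]).as_matrix();print(R, np.degrees(np.arctan2(R[1,1],R[0,1])))
```

```text
0.2 [0.1857 0.6486 0.1838] [-1.4415  0.4265  0.0739  1.6064 -0.0341  1.1108 -0.0671]
[[-0.7201 -0.9721 -0.2944]
 [-0.7201 -0.972  -0.1456]]
[[-0.9614  0.2753 -0.0002]
 [ 0.2753  0.9614 -0.0008]
 [-0.     -0.0008 -1.    ]] 74.02115118849923
```

Emit:
send_rows(targets=[{"dx":-0.04,"dy":0,"dz":-0.07,"yaw":0,"gripper":94},{"dx":-0.087,"dy":-0.012,"dz":-0.145,"yaw":0,"gripper":94},{"dx":-0.087,"dy":-0.012,"dz":-0.145,"yaw":0,"gripper":94},{"dx":-0.36,"dy":-0.194,"dz":-0.295,"yaw":0,"gripper":94},{"dx":-0.36,"dy":-0.194,"dz":-0.295,"yaw":0,"gripper":94},{"dx":-0.36,"dy":-0.194,"dz":-0.295,"yaw":0,"gripper":94},{"dx":-0.36,"dy":-0.194,"dz":-0.295,"yaw":0,"gripper":94},{"dx":-0.36,"dy":-0.194,"dz":-0.295,"yaw":0,"gripper":94},{"dx":-0.36,"dy":-0.194,"dz":-0.295,"yaw":-0.02,"gripper":94},{"dx":-0.36,"dy":-0.194,"dz":-0.295,"yaw":-0.0493,"gripper":94},{"dx":-0.59,"dy":-0.544,"dz":-0.295,"yaw":-0.0493,"gripper":94},{"dx":-0.59,"dy":-0.544,"dz":-0.295,"yaw":-0.0493,"gripper":94},{"dx":-0.59,"dy":-0.544,"dz":-0.295,"yaw":-0.0493,"gripper":94},{"dx":-0.59,"dy":-0.544,"dz":-0.295,"yaw":-0.0493,"gripper":94},{"dx":-0.59,"dy":-0.544,"dz":-0.295,"yaw":-0.0493,"gripper":94},{"dx":-0.59,"dy":-0.544,"dz":-0.295,"yaw":-0.0493,"gripper":94},{"dx":-0.59,"dy":-0.544,"dz":-0.295,"yaw":-0.0493,"gripper":94},{"dx":-0.59,"dy":-0.544,"dz":-0.295,"yaw":-0.0493,"gripper":94}])

```text
clock: 1.7
position: [0.5167, 0.108, 0.4204]
tool_rot: [0.0, -0.015, 1.0, 0.0]
ft_force: [0.8, 0.7, 0.2]
finger_gap: 0.0939
gripper_force: 0.0
```

Run:
```python
from h import *
np.set_printoptions(precision=4,suppress=True)
print(state()["clock"],state()["position"],state()["joint_positions"])
print(totool([[.5255,-.2574,.42],[.5255,-.2574,.301]]))
q=state()["tool_rot"];R=Rn.from_quat([q[1],q[2],q[3],q[0]]).as_matrix();print(R, np.degrees(np.arctan2(R[1,1],R[0,1])))
```

```text
1.7 [0.5167 0.108  0.4204] [-0.7459  0.0413  0.441   1.5976 -0.018   1.5062  1.2977]
[[ 0.0031 -0.4569  0.0003]
 [ 0.0032 -0.457   0.149 ]]
[[-0.9995 -0.031   0.0003]
 [-0.031   0.9995  0.0005]
 [-0.0003  0.0004 -1.    ]] 91.7740642747489
```

Emit:
send_rows(targets=[{"dx":0,"dy":-0.447,"dz":0,"yaw":0,"gripper":94},{"dx":0,"dy":-0.447,"dz":0,"yaw":0,"gripper":94},{"dx":0,"dy":-0.447,"dz":0,"yaw":0,"gripper":94},{"dx":0,"dy":-0.447,"dz":0,"yaw":0,"gripper":94},{"dx":0,"dy":-0.447,"dz":0,"yaw":0,"gripper":94},{"dx":0,"dy":-0.447,"dz":0,"yaw":0,"gripper":94},{"dx":0,"dy":-0.447,"dz":0,"yaw":0,"gripper":94},{"dx":0,"dy":-0.447,"dz":0,"yaw":0,"gripper":94},{"dx":0,"dy":-0.447,"dz":0,"yaw":0,"gripper":94},{"dx":0,"dy":-0.447,"dz":0,"yaw":0,"gripper":94},{"dx":0,"dy":-0.447,"dz":0,"yaw":0,"gripper":94},{"dx":0,"dy":-0.447,"dz":0,"yaw":0,"gripper":94}])

```text
clock: 2.7
position: [0.5278, -0.2466, 0.4199]
tool_rot: [-0.0, -0.016, 1.0, 0.0]
ft_force: [0.2, 0.9, 0.1]
finger_gap: 0.0939
gripper_force: 0.0
```

Run:
```python
from h import *
import cv2
np.set_printoptions(precision=4,suppress=True)
print(state()["clock"],state()["position"],state()["joint_positions"])
print(totool([[.5255,-.2574,.42],[.5255,-.2574,.301]]))
w=camera("wrist");s=camera("side")
print(proj(w,np.array([.5255,-.2574,.333])))
cv2.imwrite("pics/w1.png",np.hstack([cv2.resize(c["img"],(400,300)) for c in(w,s)])[:,:,::-1])
cv2.imwrite("pics/wfull.png",w["img"][:,:,::-1])
```

```text
2.7 [ 0.5278 -0.2466  0.4199] [-0.3115  0.177   0.7699  1.4996 -0.123   1.5152  2.0594]
[[ 0.0033 -0.0134 -0.0001]
 [ 0.0032 -0.0134  0.1486]]
[297.7841 235.6554]
```

View pics/w1.png

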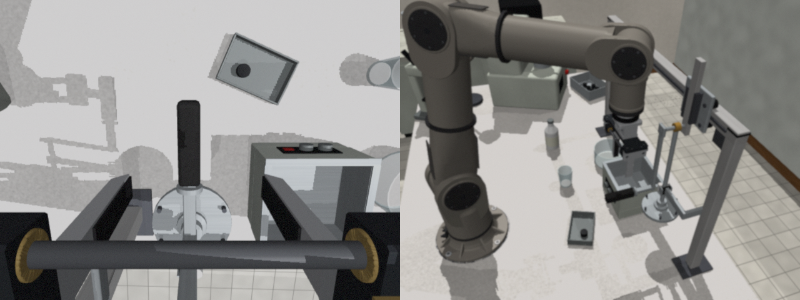

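Run:
```python
from h import *
import cv2
np.set_printoptions(precision=4,suppress=True)
w=camera("wrist");g=cv2.cvtColor(w["img"],cv2.COLOR_RGB2GRAY)
m=np.zeros_like(g);m[150:310,260:345]=(g[150:310,260:345]<60)*255
c=max(cv2.findContours(m,0,1)[0],key=cv2.contourArea);r=cv2.boundingRect(c);print(r)
x,y,W,H=r
for p in((x+W/2,y),(x+W/2,y+H),(x,y+H/2),(x+W,y+H/2)):print(onz(w,p,.333))
print(state()["position"])
print(totool([[.524,-.2574,.301]]))
```

```text
(283, 160, 36, 138)
[ 0.4736 -0.2557  0.333 ]
[ 0.5725 -0.2533  0.333 ]
[ 0.5214 -0.2671  0.333 ]
[ 0.5206 -0.242   0.333 ]
[ 0.528  -0.246   0.4202]
[[ 0.0055 -0.0142  0.149 ]]
```

Emit:
send_rows(targets=[{"dx":0.003,"dy":-0.006,"dz":0.03,"yaw":0,"gripper":94},{"dx":0.006,"dy":-0.012,"dz":0.06,"yaw":0,"gripper":94},{"dx":0.006,"dy":-0.012,"dz":0.06,"yaw":0,"gripper":94},{"dx":0.006,"dy":-0.012,"dz":0.06,"yaw":0,"gripper":94}])

```text
clock: 3.18
position: [0.523, -0.256, 0.3722]
tool_rot: [-0.001, -0.016, 1.0, 0.0]
ft_force: [-0.1, -0.3, -0.3]
finger_gap: 0.0938
gripper_force: 0.0
```

Run:
```python
from h import *
np.set_printoptions(precision=4,suppress=True)
camera("wrist")
s=state();print(s["clock"],s["position"],s["qvel"]);print(totool([[.5235,-.256,.301]]))
```

```text
3.2333 [ 0.5236 -0.2563  0.3732] [ 0.0016 -0.0057  0.0026 -0.0192 -0.0001  0.001   0.0012]
[[0.0002 0.0003 0.0902]]
```

Emit:
send_rows(targets=[{"dx":0,"dy":0,"dz":0.04,"yaw":0,"gripper":94},{"dx":0,"dy":0,"dz":0.08,"yaw":0,"gripper":94},{"dx":0,"dy":0,"dz":0.09,"yaw":0,"gripper":94},{"dx":0,"dy":0,"dz":0.09,"yaw":0,"gripper":94},{"dx":0,"dy":0,"dz":0.09,"yaw":0,"gripper":50},{"dx":0,"dy":0,"dz":0.09,"yaw":0,"gripper":35},{"dx":0,"dy":0,"dz":0.09,"yaw":0,"gripper":15},{"dx":0,"dy":0,"dz":0.09,"yaw":0,"gripper":15},{"dx":0,"dy":0,"dz":0.09,"yaw":0,"gripper":15},{"dx":0,"dy":0,"dz":0.09,"yaw":0,"gripper":15},{"dx":0,"dy":0,"dz":0.09,"yaw":0,"gripper":15},{"dx":0,"dy":0,"dz":0.09,"yaw":0,"gripper":15}], force=40)

```text
clock: 4.23
position: [0.5232, -0.257, 0.3002]
tool_rot: [-0.0, -0.015, 1.0, -0.0]
ft_force: [0.1, 0.1, 0.0]
finger_gap: 0.0444
gripper_force: 0.0
```

Run:
```python
from h import *
import cv2
np.set_printoptions(precision=4,suppress=True)
a=camera("scene");b=camera("side");w=camera("wrist")
s=state();print(s["clock"],s["position"],s["ft_force"],s["torque"],s["gripper_force"],s["finger_gap"])
A=cv2.resize(a["img"][0:300,170:370],None,fx=2,fy=2);B=cv2.resize(w["img"],(400,300))
B=np.vstack([B,cv2.resize(b["img"][150:390,270:590],(400,300))])
cv2.imwrite("pics/g1.png",np.hstack([A,B])[:,:,::-1])
```

```text
4.3833 [ 0.5232 -0.257   0.3001] [-0.2448 -0.3371 -0.0025] [ 0.0236 -0.0312 -0.004 ] 0.0 0.032159365352859653
```

View pics/g1.png

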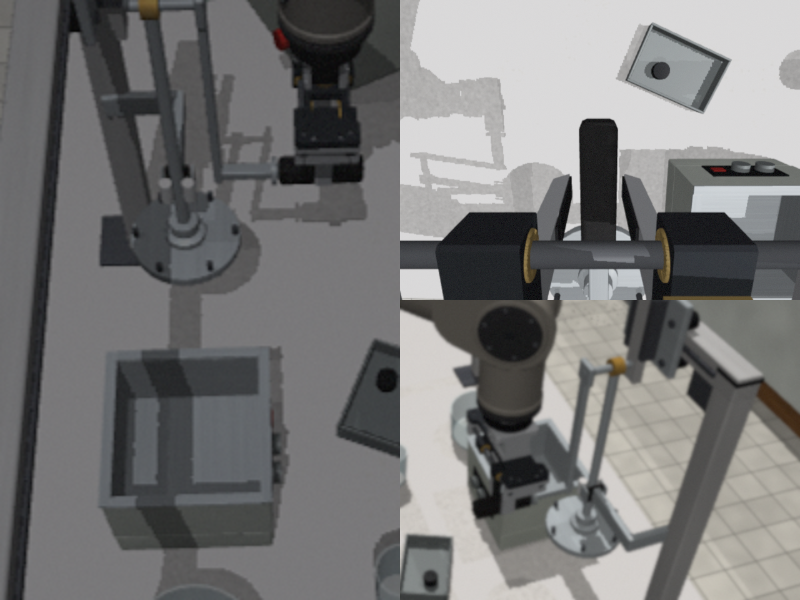

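Emit:
send_rows(targets=[{"dx":0,"dy":0,"dz":0,"yaw":0,"gripper":15},{"dx":0,"dy":0,"dz":0,"yaw":0,"gripper":15},{"dx":0,"dy":0,"dz":0,"yaw":0,"gripper":15},{"dx":0,"dy":0,"dz":0,"yaw":0,"gripper":15},{"dx":0,"dy":0,"dz":0,"yaw":0,"gripper":15}])

```text
clock: 4.8
position: [0.5232, -0.2559, 0.3001]
tool_rot: [-0.0, -0.016, 1.0, 0.001]
ft_force: [-1.1, 6.0, 2.4]
finger_gap: 0.0256
gripper_force: 40.0
```

```bash
cat > track.py <<'E'
from h import *
import cv2,sys
# gantry geometry: yaw, y axis, swing plane
YAW=.031; EY=np.array([-np.sin(YAW),np.cos(YAW),0]); EX=np.array([np.cos(YAW),np.sin(YAW),0])
G=np.array([.5235,-.2565,0])+.17*EX+.30*EY   # gantry origin
def plane(c,p):  # pixel -> (own y, z) in swing plane x=0
    o,d=ray(c,p); X=o+d*(((G-o)@EX)/(d@EX)); return (X-G)@EY,X[2]
def pivot_px(img):
    h=cv2.cvtColor(img,cv2.COLOR_RGB2HSV); m=cv2.inRange(h,(10,110,70),(30,255,255)); m[:,:200]=0;m[:,300:]=0
    c=max(cv2.findContours(m,0,1)[0],key=cv2.contourArea); M=cv2.moments(c); return M["m10"]/M["m00"],M["m01"]/M["m00"],M["m00"]
E
python3 - <<'E'
from track import *
np.set_printoptions(precision=4,suppress=True)
c=camera("scene"); s=state();print(s["clock"],s["position"],s["ft_force"],s["gripper_force"],s["finger_gap"])
p=pivot_px(c["img"]);print(p,plane(c,p[:2]));print("hub",plane(c,(262,118)), "expected pivot px",proj(c,G-.3*EY+[0,0,.56]),"hub",proj(c,G-.3*EY+[0,0,.22]))
cv2.imwrite("pics/park.png",c["img"][:,:,::-1])
print(cv2.cvtColor(c["img"],cv2.COLOR_RGB2HSV)[2:6,238:252:3].tolist())
E
```

```text
4.85 [ 0.5232 -0.2558  0.3001] [-1.2999  5.7867  1.9724] 40.001513957977295 0.025372185534623396
(244.06976744186048, 2.697674418604651, 43.0) (np.float64(-0.2936871084880397), np.float64(0.5649927127222766))
hub (np.float64(-0.28687930942673306), np.float64(0.21974684731823757)) expected pivot px [244.5078   2.4821] hub [262.0764 113.7204]
[[[90, 3, 99], [19, 141, 105], [19, 135, 108], [19, 139, 114], [107, 23, 102]], [[90, 6, 82], [20, 143, 93], [19, 140, 95], [19, 143, 102], [107, 28, 83]], [[90, 8, 65], [19, 138, 83], [19, 147, 85], [19, 132, 91], [102, 24, 54]], [[90, 15, 51], [19, 138, 76], [19, 128, 78], [19, 147, 80], [105, 9, 56]]]
```

Emit:
send_rows(targets=[{"dx":0,"dy":0.003,"dz":0,"yaw":0,"gripper":15},{"dx":0,"dy":0.008,"dz":0,"yaw":0,"gripper":15},{"dx":0,"dy":0.014,"dz":0,"yaw":0,"gripper":15},{"dx":0,"dy":0.021,"dz":0,"yaw":0,"gripper":15},{"dx":0,"dy":0.028,"dz":0,"yaw":0,"gripper":15},{"dx":0,"dy":0.035,"dz":0,"yaw":0,"gripper":15},{"dx":0,"dy":0.042,"dz":0,"yaw":0,"gripper":15},{"dx":0,"dy":0.048,"dz":0,"yaw":0,"gripper":15},{"dx":0,"dy":0.053,"dz":0,"yaw":0,"gripper":15},{"dx":0,"dy":0.056,"dz":0,"yaw":0,"gripper":15},{"dx":0,"dy":0.056,"dz":0,"yaw":0,"gripper":15}])

```text
clock: 5.77
position: [0.5217, -0.2113, 0.3001]
tool_rot: [-0.0, -0.016, 1.0, 0.0]
ft_force: [-0.1, 1.4, -2.3]
finger_gap: 0.0258
gripper_force: 40.0
```

Run:
```python
from track import *
np.set_printoptions(precision=4,suppress=True)
prev=cv2.imread("pics/park.png",0); p0=np.array([[[262.,118.]]],np.float32)
for i in range(3):
    c=camera("scene"); s=state();print(s["clock"],s["position"],s["ft_force"],s["gripper_force"])
    p=pivot_px(c["img"]);g=cv2.cvtColor(c["img"],cv2.COLOR_RGB2GRAY)
    q,st,e=cv2.calcOpticalFlowPyrLK(prev,g,p0,None,winSize=(25,25),maxLevel=3);print(p,plane(c,p[:2]),"hub",q[0,0],st.ravel(),e.ravel(),plane(c,q[0,0]))
cv2.imwrite("pics/pull1.png",c["img"][:,:,::-1])
```

```text
5.8167 [ 0.5217 -0.2114  0.3001] [-0.683   0.7503 -2.523 ] 40.00001549720764
(243.03571428571428, 17.317460317460316, 84.0) (np.float64(-0.25011410396480654), np.float64(0.5695698413544508)) hub [261.7941 113.9449] [1] [6.8753] (np.float64(-0.2944699032324597), np.float64(0.2261472376379432))
5.8667 [ 0.5217 -0.2116  0.3001] [-1.4259  1.0589 -2.8679] 40.00066816806793
(243.05653021442492, 17.350877192982455, 85.5) (np.float64(-0.2503020088947203), np.float64(0.5693195552274831)) hub [261.8069 113.9674] [1] [6.797] (np.float64(-0.29462915894102343), np.float64(0.22585535618472785))
5.9167 [ 0.5217 -0.2118  0.3001] [-0.993   0.4064 -2.6203] 40.00177323818207
(243.04365079365076, 17.263888888888886, 84.0) (np.float64(-0.2503213039620063), np.float64(0.5695068317180145)) hub [261.8034 113.9806] [1] [6.7073] (np.float64(-0.29453166623742916), np.float64(0.22592728044060073))
```

Emit:
send_rows(targets=[{"dx":0,"dy":0.003,"dz":0,"yaw":0,"gripper":15},{"dx":0,"dy":0.008,"dz":0,"yaw":0,"gripper":15},{"dx":0,"dy":0.014,"dz":0,"yaw":0,"gripper":15},{"dx":0,"dy":0.02,"dz":0,"yaw":0,"gripper":15},{"dx":0,"dy":0.026,"dz":0,"yaw":0,"gripper":15},{"dx":0,"dy":0.032,"dz":0,"yaw":0,"gripper":15},{"dx":0,"dy":0.038,"dz":0,"yaw":0,"gripper":15},{"dx":0,"dy":0.044,"dz":0,"yaw":0,"gripper":15},{"dx":0,"dy":0.05,"dz":0,"yaw":0,"gripper":15},{"dx":0,"dy":0.056,"dz":0,"yaw":0,"gripper":15},{"dx":0,"dy":0.062,"dz":0,"yaw":0,"gripper":15},{"dx":0,"dy":0.068,"dz":0,"yaw":0,"gripper":15},{"dx":0,"dy":0.074,"dz":0,"yaw":0,"gripper":15},{"dx":0,"dy":0.08,"dz":0,"yaw":0,"gripper":15},{"dx":0,"dy":0.086,"dz":0,"yaw":0,"gripper":15},{"dx":0,"dy":0.092,"dz":0,"yaw":0,"gripper":15},{"dx":0,"dy":0.098,"dz":0,"yaw":0,"gripper":15},{"dx":0,"dy":0.103,"dz":0,"yaw":0,"gripper":15},{"dx":0,"dy":0.106,"dz":0,"yaw":0,"gripper":15}])

```text
clock: 7.5
position: [0.5189, -0.1264, 0.3001]
tool_rot: [-0.0, -0.016, 1.0, 0.0]
ft_force: [-6.2, -1.1, -1.8]
finger_gap: 0.0255
gripper_force: 40.0
```

```bash
cat > burst.py <<'E'
from track import *
import pickle
def burst(n):
    F=[]
    for i in range(n):
        t=state()["clock"]; F.append((t,camera("scene"),state()["position"]))
    return F
E
python3 - <<'E'
from burst import *
F=burst(26); pickle.dump(F,open("b1.pkl","wb"))
for k in range(0,26,5): print(F[k][0],F[k][2])
t=[np.hstack([F[k][1]["img"][0:280,205:315] for k in (0,3,6,9,12,15,18)])]
cv2.imwrite("pics/b1.png",t[0][:,:,::-1])
E
```

```text
7.5 [ 0.5188862  -0.1260845   0.30008705]
7.75 [ 0.51891662 -0.12635205  0.30010529]
8.0 [ 0.51891712 -0.12654289  0.3001166 ]
8.25 [ 0.51891051 -0.12650086  0.30009917]
8.5 [ 0.51892018 -0.12648747  0.30011978]
8.75 [ 0.5188988  -0.12650023  0.30009025]
```

View pics/b1.png

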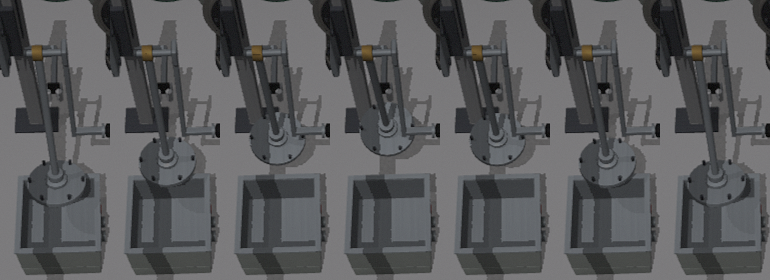

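```bash
cat > fit.py <<'E'
from burst import *
from scipy.optimize import least_squares
W0=2*np.pi/1.18
def track(F,p0,k0=0):
    g=[cv2.cvtColor(f[1]["img"],cv2.COLOR_RGB2GRAY) for f in F]; P=[None]*len(F); P[k0]=np.float32([[p0]])
    for seq in (range(k0+1,len(F)),range(k0-1,-1,-1)):
        d=1 if seq.step>0 else -1
        for k in seq: P[k],_,_=cv2.calcOpticalFlowPyrLK(g[k-d],g[k],P[k-d],None,winSize=(21,21),maxLevel=2)
    return np.array([p[0,0] for p in P]),np.array([plane(F[k][1],P[k][0,0])[0] for k in range(len(F))])
def fit(t,u,freew=True):
    t=t-t[0]; f=lambda x:x[0]+x[1]*np.cos(x[3]*t)+x[2]*np.sin(x[3]*t)-u
    if freew: r=least_squares(f,[u.mean(),0.01,0.01,W0],loss="soft_l1",f_scale=.003); return r.x,f(r.x)
    r=least_squares(lambda x:f([*x,W0]),[u.mean(),0,0],loss="soft_l1",f_scale=.003); x=[*r.x,W0]; return np.array(x),f(x)
E
python3 - <<'E'
from fit import *
np.set_printoptions(precision=4,suppress=True)
F=pickle.load(open("b1.pkl","rb")); P,u=track(F,(260,125),9)
t=np.array([f[0] for f in F]); x,r=fit(t,u); print(P.round(0).tolist());print(u);print(x,np.hypot(x[1],x[2]),2*np.pi/x[3]);print(r*1e3,state()["clock"])
print(pivot_px(F[-1][1]["img"]))
E
```

```text
[[259.0, 169.0], [259.0, 163.0], [259.0, 155.0], [259.0, 147.0], [260.0, 147.0], [260.0, 140.0], [260.0, 134.0], [260.0, 129.0], [260.0, 126.0], [260.0, 125.0], [260.0, 126.0], [260.0, 129.0], [260.0, 135.0], [260.0, 141.0], [260.0, 148.0], [259.0, 148.0], [259.0, 156.0], [259.0, 163.0], [259.0, 169.0], [259.0, 173.0], [259.0, 175.0], [259.0, 176.0], [259.0, 174.0], [259.0, 171.0], [259.0, 167.0], [259.0, 160.0]]
[-0.1093 -0.127  -0.1469 -0.1671 -0.1808 -0.1986 -0.2135 -0.2257 -0.2335
 -0.2356 -0.2329 -0.2246 -0.212  -0.196  -0.1779 -0.1643 -0.1451 -0.1254
 -0.1094 -0.0976 -0.0912 -0.0899 -0.0934 -0.1017 -0.115  -0.1322]
[-0.1629  0.0513 -0.051   5.2839] 0.07237515845858011 1.1891088580214568
[-2.2905  0.2841  2.5933  3.8298 -1.3317 -1.0855 -1.1513 -0.3803  0.3589
  0.3325  0.4944 -0.1847 -0.7674 -1.3135 -1.5886  3.7857  3.3875  1.0292
 -0.3083 -1.1225 -1.0818 -0.7398 -0.6697 -0.5198  0.3973  1.8258] 8.8
(241.66497461928935, 51.52284263959391, 98.5)
```

```bash
cat > plan.py <<'E'
from fit import *
dt=1/12
def plan(x,t0,D,N,tau,h=.34,K=15,w=None):
    """x: fit (offset,C,S,w) relative to t0 ; now: clock at call start. returns best (cost,k,rows[m])"""
    now=state()["clock"]; w=w or x[3]; L=9.81/w**2
    z=(x[1]-1j*x[2])/h          # theta = Re(z e^{iw(t-t0)})
    out=[]
    for k in range(K):
        ts=now-t0+tau+dt*(k+np.arange(N+1))     # velocity-jump instants
        J=np.zeros((N+1,N)); 
        for i in range(N): J[i,i]=1; J[i+1,i]-=1   # dv = J v
        c=(1j/(w*L))*np.exp(-1j*w*ts)       # dz per unit dv: theta'jump=-dv/L -> z += i*dv/(L w) e^{-iwt}
        A=np.vstack([np.ones(N)*dt,(c@J).real,(c@J).imag]); b=np.array([D,-z.real,-z.imag])
        Ji=np.linalg.pinv(J.T@J)            # min |J v|^2 s.t. A v=b
        v=Ji@A.T@np.linalg.solve(A@Ji@A.T,b)
        zz=z+np.cumsum(c*(J@v)); pk=np.abs(zz).max(); out.append((np.sum((J@v)**2),k,np.cumsum(v)*dt,pk,np.abs(v).max()))
    return min(out,key=lambda o:o[0])
E
python3 - <<'E'
from plan import *
np.set_printoptions(precision=4,suppress=True)
F=pickle.load(open("b1.pkl","rb")); P,u=track(F,(260,125),9)
t=np.array([f[0] for f in F]); x,r=fit(t,u)
for w in(None,W0):
  if w: x[:3]=fit(t,u,False)[0][:3]
  for N in(8,10,12): o=plan(x,t[0],.113,N,.05,w=w); print(w,N,o[0],"hold",o[1],"pk",o[3:],o[2]/.8)
E
```

```text
None 8 0.0345832439089681 hold 7 pk (np.float64(0.14287912047116527), np.float64(0.23092632974235866)) [0.0135 0.0347 0.0587 0.0824 0.1035 0.1209 0.1339 0.1412]
None 10 0.02596951174480053 hold 6 pk (np.float64(0.19268167709853767), np.float64(0.2412287550511342)) [0.0044 0.0154 0.0334 0.0565 0.0817 0.1052 0.1238 0.1357 0.1408 0.1412]
None 12 0.023811610209813087 hold 6 pk (np.float64(0.1857180979395474), np.float64(0.22780328103486885)) [0.0059 0.0183 0.0365 0.0588 0.0825 0.1049 0.1235 0.1365 0.1436 0.1453
 0.1436 0.1412]
5.324733311169141 8 0.03433280723095491 hold 6 pk (np.float64(0.17637246090920555), np.float64(0.2280656752209213)) [0.0078 0.0211 0.0387 0.0597 0.083  0.1068 0.1277 0.1413]
5.324733311169141 10 0.025376392536205213 hold 5 pk (np.float64(0.21074567389567267), np.float64(0.23951787086815193)) [0.0007 0.0061 0.0182 0.0369 0.0603 0.0853 0.1082 0.126  0.1369 0.1412]
5.324733311169141 12 0.02346859532109285 hold 3 pk (np.float64(0.21180276213486968), np.float64(0.22703763359146725)) [-0.0023 -0.0038 -0.0019  0.0052  0.0184  0.0371  0.0595  0.0831  0.1052
  0.1233  0.1355  0.1412]
```

Emit:
send_rows(targets=[{"dx":0,"dy":0,"dz":0,"yaw":0,"gripper":15},{"dx":0,"dy":0,"dz":0,"yaw":0,"gripper":15},{"dx":0,"dy":0,"dz":0,"yaw":0,"gripper":15},{"dx":0,"dy":0,"dz":0,"yaw":0,"gripper":15},{"dx":0,"dy":0,"dz":0,"yaw":0,"gripper":15},{"dx":0,"dy":0,"dz":0,"yaw":0,"gripper":15},{"dx":0,"dy":0.005,"dz":0,"yaw":0,"gripper":15},{"dx":0,"dy":0.017,"dz":0,"yaw":0,"gripper":15},{"dx":0,"dy":0.035,"dz":0,"yaw":0,"gripper":15},{"dx":0,"dy":0.058,"dz":0,"yaw":0,"gripper":15},{"dx":0,"dy":0.084,"dz":0,"yaw":0,"gripper":15},{"dx":0,"dy":0.107,"dz":0,"yaw":0,"gripper":15},{"dx":0,"dy":0.125,"dz":0,"yaw":0,"gripper":15},{"dx":0,"dy":0.136,"dz":0,"yaw":0,"gripper":15},{"dx":0,"dy":0.141,"dz":0,"yaw":0,"gripper":15},{"dx":0,"dy":0.141,"dz":0,"yaw":0,"gripper":15}])

```text
clock: 10.13
position: [0.5151, -0.0125, 0.3001]
tool_rot: [-0.001, -0.017, 1.0, 0.001]
ft_force: [-6.7, 2.1, -1.0]
finger_gap: 0.0255
gripper_force: 40.0
```

Run:
```python
from plan import *
np.set_printoptions(precision=4,suppress=True)
F=burst(28); pickle.dump(F,open("b2.pkl","wb"))
for k in (0,1,2,10,27): print(F[k][0],F[k][2])
cv2.imwrite("pics/b2.png",cv2.resize(np.hstack([F[k][1]["img"][40:300,200:330] for k in (0,12)]),None,fx=2.2,fy=2.2)[:,:,::-1])
```

```text
10.1333 [ 0.5151 -0.0129  0.3001]
10.1833 [ 0.5151 -0.0131  0.3001]
10.2333 [ 0.5151 -0.0132  0.3001]
10.6333 [ 0.5151 -0.0134  0.3001]
11.4833 [ 0.5151 -0.0134  0.3001]
```

View pics/b2.png

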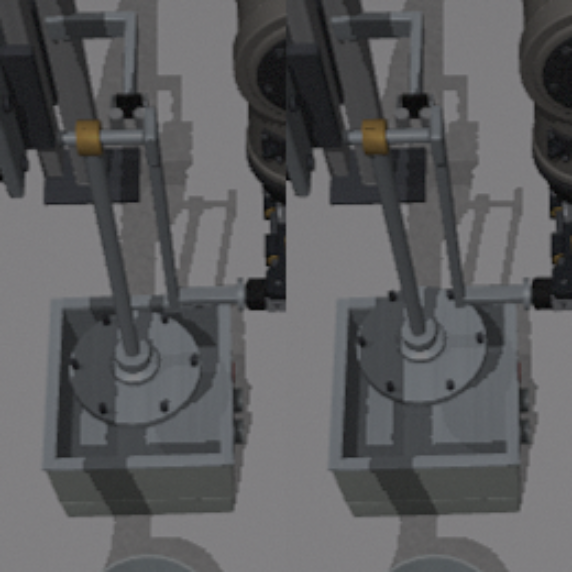

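Run:
```python
from plan import *
np.set_printoptions(precision=4,suppress=True)
F1=pickle.load(open("b1.pkl","rb")); P,u=track(F1,(260,125),9); t=np.array([f[0] for f in F1]); x1,_=fit(t,u,False)
F=pickle.load(open("b2.pkl","rb")); P,u=track(F,(261,202.7),0); t2=np.array([f[0] for f in F]); x,r=fit(t2,u,False)
xf,_=fit(t2,u);print("free",xf)
print(x,"amp",np.hypot(x[1],x[2]));print((r*1e3).round(1))
z2=(x[1]-1j*x[2])/.34
rows=np.array([0]*6+[.005,.017,.035,.058,.084,.107,.125,.136,.141,.141])*.8
v=np.diff(np.r_[0,rows])/dt; dv=np.diff(np.r_[0,v,0])
for w in (5.284,W0):
 L=9.81/w**2
 for tau in (0,.02,.04,.06,.08,.1,.12):
  z=(x1[1]-1j*x1[2])/.34; ts=8.8-t[0]+tau+dt*np.arange(len(dv)); z=z+np.sum(1j/(w*L)*dv*np.exp(-1j*w*ts)); z*=np.exp(1j*w*(t2[0]-t[0])); print(w,tau,abs(z),"err",abs(z-z2),abs(z2))
c=F[0][1]; p=pivot_px(c["img"]); print("pivot",p,plane(c,p[:2]), plane(F1[0][1],pivot_px(F1[0][1]["img"])[:2]))
B=np.array([.685,-.0085,0])-G; print("bath own",B@EX,B@EY,"trolley by TCP",(F[-1][2]-[.5235,-.2555,0])@EY)
for o in (5,8,10,12,14):
  q=plan(x,t2[0],0.0,o,.05,w=W0);print(o,q[0],"hold",q[1],q[3:],q[2]/.8)
```

```text
free [-0.0657  0.0127 -0.014   5.3176]
[-0.0657  0.0127 -0.0139  5.3247] amp 0.018869822868413825
[ 0.   0.1 -0.1  0.1 -0.2  0.  -0.   0.3 -0.   0.1  0.3  0.1 -0.3  0.
 -0.2 -0.5  0.2 -0.   0.1  0.1  0.1  0.1  0.   0.2 -0.   0.  -0.5 -0.1]
5.284 0 0.06920353019159418 err 0.01585281932873291 0.05549947902474654
5.284 0.02 0.04689251948404803 err 0.012589106115709105 0.05549947902474654
5.284 0.04 0.02445079891393724 err 0.03217726158892152 0.05549947902474654
5.284 0.06 0.0019474705727047406 err 0.05359290400369867 0.05549947902474654
5.284 0.08 0.020576441086845712 err 0.07515623821794011 0.05549947902474654
5.284 0.1 0.04303430739754012 err 0.09660839172247608 0.05549947902474654
5.284 0.12 0.06537230292121313 err 0.11783568787085907 0.05549947902474654
5.324733311169141 0 0.05077734937417672 err 0.007146433509947377 0.05549947902474654
5.324733311169141 0.02 0.02810344610147518 err 0.02831340400637756 0.05549947902474654
5.324733311169141 0.04 0.005539635804558442 err 0.050661394856443484 0.05549947902474654
5.324733311169141 0.06 0.017595225051605143 err 0.07297847914711414 0.0554
[... 731 characters left out ...]
491829103437446), np.float64(0.06142669709893438)) [ 0.0059  0.0123  0.0159  0.0154  0.0117  0.0065  0.0022 -0.    ]
10 0.003324324239377589 hold 8 (np.float64(0.052350337716609394), np.float64(0.046186758263539796)) [0.0036 0.0084 0.0125 0.0147 0.0145 0.0122 0.0085 0.0046 0.0015 0.    ]
12 0.001883574552511162 hold 14 (np.float64(0.04643798895169533), np.float64(0.03684146069233739)) [-0.0023 -0.0058 -0.0097 -0.0128 -0.0146 -0.0147 -0.0132 -0.0104 -0.007
 -0.0037 -0.0013 -0.    ]
14 0.0013622853274783968 hold 13 (np.float64(0.047345673316081104), np.float64(0.03295410803566152)) [-0.0016 -0.0044 -0.0078 -0.0112 -0.014  -0.0155 -0.0157 -0.0144 -0.012
 -0.0089 -0.0057 -0.0029 -0.0009  0.    ]
```

Run:
```python
from plan import *
np.set_printoptions(precision=4,suppress=True)
F=pickle.load(open("b2.pkl","rb")); P,u=track(F,(261,202.7),0); t2=np.array([f[0] for f in F]); x,r=fit(t2,u,False)
for w in (W0,5.3176):
  for o in (8,10):
    q=plan(x,t2[0],-0.001,o,.005,w=w,K=10);print(o,q[0],"hold",q[1],q[3:],q[2]/.8)
```

```text
8 0.006082582352168789 hold 2 (np.float64(0.059492990961018094), np.float64(0.054607068712317)) [-0.0043 -0.01   -0.0145 -0.0163 -0.0147 -0.0104 -0.0051 -0.0012]
10 0.002928104998595778 hold 1 (np.float64(0.048991943033542644), np.float64(0.04051167129436486)) [-0.0027 -0.0068 -0.011  -0.0141 -0.0154 -0.0144 -0.0116 -0.0076 -0.0038
 -0.0013]
8 0.006110557104018961 hold 2 (np.float64(0.05922740565531469), np.float64(0.05402269001712869)) [-0.0042 -0.0098 -0.0144 -0.0163 -0.0149 -0.0107 -0.0053 -0.0013]
10 0.0029434630246309686 hold 1 (np.float64(0.04904435777501813), np.float64(0.04051277427042892)) [-0.0026 -0.0067 -0.0109 -0.0141 -0.0154 -0.0146 -0.0118 -0.0078 -0.0038
 -0.0013]
```

Emit:
send_rows(targets=[{"dx":0,"dy":0,"dz":0,"yaw":0,"gripper":15},{"dx":0,"dy":-0.0027,"dz":0,"yaw":0,"gripper":15},{"dx":0,"dy":-0.0068,"dz":0,"yaw":0,"gripper":15},{"dx":0,"dy":-0.011,"dz":0,"yaw":0,"gripper":15},{"dx":0,"dy":-0.0141,"dz":0,"yaw":0,"gripper":15},{"dx":0,"dy":-0.0154,"dz":0,"yaw":0,"gripper":15},{"dx":0,"dy":-0.0145,"dz":0,"yaw":0,"gripper":15},{"dx":0,"dy":-0.0117,"dz":0,"yaw":0,"gripper":15},{"dx":0,"dy":-0.0077,"dz":0,"yaw":0,"gripper":15},{"dx":0,"dy":-0.0038,"dz":0,"yaw":0,"gripper":15},{"dx":0,"dy":-0.0013,"dz":0,"yaw":0,"gripper":15},{"dx":0,"dy":-0.0013,"dz":0,"yaw":0,"gripper":15}])

```text
clock: 12.53
position: [0.5152, -0.0146, 0.3001]
tool_rot: [-0.001, -0.016, 1.0, 0.0]
ft_force: [-6.1, 1.3, -1.8]
finger_gap: 0.0255
gripper_force: 40.0
```

Run:
```python
from plan import *
np.set_printoptions(precision=4,suppress=True)
F0=pickle.load(open("b2.pkl","rb")); P0,_=track(F0,(261,202.7),0)
F=burst(26); pickle.dump(F,open("b3.pkl","wb"))
P,u=track([F0[-1]]+F,P0[-1],0); P=P[1:];u=u[1:]
t=np.array([f[0] for f in F]); x,r=fit(t,u,False); print(P[0],u[::3],x,"amp rad",np.hypot(x[1],x[2])/.34,(r*1e3).round(1)); print(t[-1],F[-1][2],state()["ft_force"])
for o in (8,10,12): q=plan(x,t[0],0.0,o,.005,w=W0);print(o,"hold",q[1],q[3:],q[2]/.8)
```

```text
[261.0355 196.9558] [-0.0675 -0.0674 -0.0669 -0.0666 -0.0662 -0.0666 -0.0669 -0.0676 -0.0676] [-0.067  -0.0006  0.0001  5.3247] amp rad 0.0019175204817211801 [-0.1 -0.1 -0.   0.   0.1 -0.3 -0.   0.2  0.1  0.1 -0.  -0.2 -0.1  0.
  0.1 -0.   0.1  0.  -0.2  0.1  0.   0.1  0.   0.  -0.   0.1]
13.7833 [ 0.5152 -0.0147  0.3001] [-5.9668  0.9398  0.2344]
8 hold 12 (np.float64(0.00209732867035737), np.float64(0.0018836583968375182)) [-0.0002 -0.0004 -0.0005 -0.0005 -0.0005 -0.0003 -0.0001 -0.    ]
10 hold 11 (np.float64(0.0017173679275292852), np.float64(0.0013832588847697165)) [-0.0001 -0.0002 -0.0004 -0.0005 -0.0005 -0.0005 -0.0004 -0.0002 -0.0001
 -0.    ]
12 hold 10 (np.float64(0.0016272365311499955), np.float64(0.0012126212208506666)) [-0.0001 -0.0002 -0.0003 -0.0004 -0.0005 -0.0005 -0.0005 -0.0004 -0.0003
 -0.0002 -0.0001 -0.    ]
```

Run:
```python
from track import *
s=state(); T=(s["position"]-[.5235,-.2555,0])@EY; print(T)
H=G+(T-.3)*EY; B=np.array([.685,-.0085,0]); out=[]
for n,box in(("scene",(200,330,140,280)),("side",(270,420,190,330))):
    c=camera(n); im=c["img"][:,:,::-1].copy(); x0,x1,y0,y1=box; f=3
    im=cv2.resize(im[y0:y1,x0:x1],None,fx=f,fy=f,interpolation=2)
    q=lambda X:tuple(int(v) for v in (proj(c,X)-[x0,y0]+.5)*f)
    a=np.linspace(0,2*np.pi,40)
    cv2.polylines(im,[np.array([q(H+.07*(np.cos(k)*EX+np.sin(k)*EY)+[0,0,.207]) for k in a])],True,(0,0,255),1)
    cv2.polylines(im,[np.array([q(B+i*.09*EX+j*.095*EY+[0,0,.15]) for i,j in((1,1),(1,-1),(-1,-1),(-1,1))])],True,(0,255,0),1)
    out.append(im[:420])
cv2.imwrite("pics/chk.png",np.hstack(out)[:, :800])
```

```text
0.2409869317834567
```

View pics/chk.png

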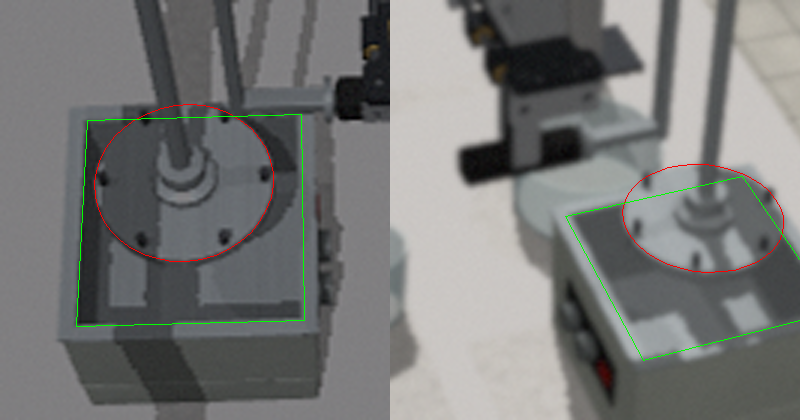

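Emit:
send_rows(targets=[{"dx":0,"dy":0,"dz":0,"yaw":0,"gripper":15},{"dx":0,"dy":0,"dz":0,"yaw":0,"gripper":15},{"dx":0,"dy":0,"dz":0,"yaw":0,"gripper":15},{"dx":0,"dy":0,"dz":0,"yaw":0,"gripper":15},{"dx":0,"dy":0,"dz":0,"yaw":0,"gripper":15},{"dx":0,"dy":0,"dz":0,"yaw":0,"gripper":15},{"dx":0,"dy":0,"dz":0,"yaw":0,"gripper":15},{"dx":0,"dy":0,"dz":0,"yaw":0,"gripper":15},{"dx":0,"dy":0,"dz":0,"yaw":0,"gripper":15},{"dx":0,"dy":0,"dz":0,"yaw":0,"gripper":15},{"dx":0,"dy":0,"dz":0,"yaw":0,"gripper":15},{"dx":0,"dy":0,"dz":0,"yaw":0,"gripper":15},{"dx":0,"dy":0,"dz":0,"yaw":0,"gripper":15},{"dx":0,"dy":0,"dz":0,"yaw":0,"gripper":15},{"dx":0,"dy":0,"dz":0,"yaw":0,"gripper":15},{"dx":0,"dy":0,"dz":0,"yaw":0,"gripper":15},{"dx":0,"dy":0,"dz":0,"yaw":0,"gripper":15},{"dx":0,"dy":0,"dz":0,"yaw":0,"gripper":15},{"dx":0,"dy":0,"dz":0,"yaw":0,"gripper":15},{"dx":0,"dy":0,"dz":0,"yaw":0,"gripper":15}])

```text
clock: 15.6
position: [0.5152, -0.0147, 0.3001]
tool_rot: [-0.001, -0.016, 1.0, 0.0]
ft_force: [-6.2, 1.4, -0.7]
finger_gap: 0.0257
gripper_force: 40.0
```

Emit:
send_rows(targets=[{"dx":0,"dy":0,"dz":0,"yaw":0,"gripper":15},{"dx":0,"dy":0,"dz":0,"yaw":0,"gripper":15},{"dx":0,"dy":0,"dz":0,"yaw":0,"gripper":15},{"dx":0,"dy":0,"dz":0,"yaw":0,"gripper":15},{"dx":0,"dy":0,"dz":0,"yaw":0,"gripper":15},{"dx":0,"dy":0,"dz":0,"yaw":0,"gripper":15},{"dx":0,"dy":0,"dz":0,"yaw":0,"gripper":15},{"dx":0,"dy":0,"dz":0,"yaw":0,"gripper":15},{"dx":0,"dy":0,"dz":0.001,"yaw":0,"gripper":15},{"dx":0,"dy":0,"dz":0.003,"yaw":0,"gripper":15},{"dx":0,"dy":0,"dz":0.006,"yaw":0,"gripper":15},{"dx":0,"dy":0,"dz":0.01,"yaw":0,"gripper":15},{"dx":0,"dy":0,"dz":0.014,"yaw":0,"gripper":15},{"dx":0,"dy":0,"dz":0.018,"yaw":0,"gripper":15},{"dx":0,"dy":0,"dz":0.022,"yaw":0,"gripper":15},{"dx":0,"dy":0,"dz":0.026,"yaw":0,"gripper":15},{"dx":0,"dy":0,"dz":0.03,"yaw":0,"gripper":15},{"dx":0,"dy":0,"dz":0.033,"yaw":0,"gripper":15},{"dx":0,"dy":0,"dz":0.035,"yaw":0,"gripper":15},{"dx":0,"dy":0,"dz":0.036,"yaw":0,"gripper":15}])

```text
clock: 17.27
position: [0.5152, -0.0146, 0.2716]
tool_rot: [-0.0, -0.016, 1.0, 0.001]
ft_force: [-8.7, 1.0, 7.9]
finger_gap: 0.0254
gripper_force: 40.0
```

Run:
```python
from track import *
c=camera("scene"); s=state(); print(s["clock"],s["position"],s["ft_force"],s["torque"])
p=pivot_px(c["img"]); print(p,plane(c,p[:2]))
```

```text
17.3167 [ 0.5152022  -0.01465046  0.27146641] [-8.16243264  1.30074128  2.78480584] [0.4007069  2.01696673 0.08160429]
(241.84748427672955, 110.87421383647798, 106.0) (np.float64(-0.055494328606080646), np.float64(0.5389801859992053))
```

Emit:
send_rows(targets=[{"dx":0,"dy":0,"dz":0.001,"yaw":0,"gripper":15},{"dx":0,"dy":0,"dz":0.004,"yaw":0,"gripper":15},{"dx":0,"dy":0,"dz":0.008,"yaw":0,"gripper":15},{"dx":0,"dy":0,"dz":0.013,"yaw":0,"gripper":15},{"dx":0,"dy":0,"dz":0.018,"yaw":0,"gripper":15},{"dx":0,"dy":0,"dz":0.024,"yaw":0,"gripper":15},{"dx":0,"dy":0,"dz":0.03,"yaw":0,"gripper":15},{"dx":0,"dy":0,"dz":0.036,"yaw":0,"gripper":15},{"dx":0,"dy":0,"dz":0.042,"yaw":0,"gripper":15},{"dx":0,"dy":0,"dz":0.048,"yaw":0,"gripper":15},{"dx":0,"dy":0,"dz":0.054,"yaw":0,"gripper":15},{"dx":0,"dy":0,"dz":0.06,"yaw":0,"gripper":15},{"dx":0,"dy":0,"dz":0.066,"yaw":0,"gripper":15},{"dx":0,"dy":0,"dz":0.072,"yaw":0,"gripper":15},{"dx":0,"dy":0,"dz":0.078,"yaw":0,"gripper":15},{"dx":0,"dy":0,"dz":0.084,"yaw":0,"gripper":15},{"dx":0,"dy":0,"dz":0.089,"yaw":0,"gripper":15},{"dx":0,"dy":0,"dz":0.093,"yaw":0,"gripper":15},{"dx":0,"dy":0,"dz":0.096,"yaw":0,"gripper":15},{"dx":0,"dy":0,"dz":0.098,"yaw":0,"gripper":15}])

```text
clock: 18.98
position: [0.5152, -0.0147, 0.193]
tool_rot: [-0.001, -0.016, 1.0, 0.001]
ft_force: [-8.9, 0.2, 8.1]
finger_gap: 0.0252
gripper_force: 40.0
```

Emit:
send_rows(targets=[{"dx":0,"dy":0,"dz":0.001,"yaw":0,"gripper":15},{"dx":0,"dy":0,"dz":0.002,"yaw":0,"gripper":15},{"dx":0,"dy":0,"dz":0.003,"yaw":0,"gripper":15},{"dx":0,"dy":0,"dz":0.0035,"yaw":0,"gripper":15},{"dx":0,"dy":0,"dz":0.004,"yaw":0,"gripper":15},{"dx":0,"dy":0,"dz":0.0045,"yaw":0,"gripper":15},{"dx":0,"dy":0,"dz":0.0045,"yaw":0,"gripper":15},{"dx":0,"dy":0,"dz":0.0045,"yaw":0,"gripper":15}])

```text
clock: 19.65
position: [0.5153, -0.0147, 0.19]
tool_rot: [-0.0, -0.016, 1.0, 0.001]
ft_force: [-12.0, -0.4, 14.4]
finger_gap: 0.0258
gripper_force: 40.0
```

Run:
```python
from track import *
c=camera("scene"); s=state(); print(s["clock"],s["position"],s["ft_force"],s["torque"])
p=pivot_px(c["img"]); print(p,plane(c,p[:2]))
```

```text
19.7 [ 0.51527778 -0.01463272  0.18998412] [-12.39577874  -0.3714156   13.78980396] [0.34719489 2.89272417 0.06256966]
(247.98059964726627, 137.9700176366843, 94.5) (np.float64(-0.059480232309325705), np.float64(0.45207096662139457))
```

Emit:
send_rows(targets=[{"dx":0,"dy":0,"dz":0.001,"yaw":0,"gripper":15},{"dx":0,"dy":0,"dz":0.002,"yaw":0,"gripper":15},{"dx":0,"dy":0,"dz":0.002,"yaw":0,"gripper":15},{"dx":0,"dy":0,"dz":0.002,"yaw":0,"gripper":15}])

```text
clock: 20.03
position: [0.5157, -0.0146, 0.1897]
tool_rot: [0.0, -0.016, 1.0, 0.001]
ft_force: [-21.4, 1.7, 38.0]
finger_gap: 0.0254
gripper_force: 40.0
```

Emit:
send_rows(targets=[{"dx":0,"dy":0,"dz":-0.0005,"yaw":0,"gripper":15},{"dx":0,"dy":0,"dz":-0.0005,"yaw":0,"gripper":15},{"dx":0,"dy":0,"dz":-0.0005,"yaw":0,"gripper":28},{"dx":0,"dy":0,"dz":-0.0005,"yaw":0,"gripper":40},{"dx":0,"dy":0,"dz":-0.0005,"yaw":0,"gripper":60},{"dx":0,"dy":0,"dz":-0.0005,"yaw":0,"gripper":80},{"dx":0,"dy":0,"dz":-0.0005,"yaw":0,"gripper":80},{"dx":0,"dy":0,"dz":-0.0005,"yaw":0,"gripper":80},{"dx":0,"dy":0,"dz":-0.0005,"yaw":0,"gripper":80},{"dx":0,"dy":0,"dz":-0.0005,"yaw":0,"gripper":80}])

```text
clock: 20.87
position: [0.5157, -0.0157, 0.1881]
tool_rot: [-0.0, -0.015, 1.0, -0.0]
ft_force: [0.4, 0.4, 0.2]
finger_gap: 0.0708
gripper_force: 0.0
```

Run:
```python
from track import *
c=camera("scene"); w=camera("wrist"); s=state(); print(s["clock"],s["position"],s["ft_force"],s["finger_gap"])
p=pivot_px(c["img"]); print(p,plane(c,p[:2]))
A=c["img"][60:300,180:400]; cv2.imwrite("pics/rel.png",np.hstack([cv2.resize(A,(440,480)),cv2.resize(w["img"],(360,270),).repeat(1,0) if 0 else cv2.copyMakeBorder(cv2.resize(w["img"],(360,270)),0,210,0,0,0)])[:,:,::-1])
```

```text
20.9667 [ 0.51573587 -0.01573176  0.18813901] [-0.67179205 -0.05542665 -0.10054024] 0.07847325289442576
(248.0, 138.0, 95.0) (np.float64(-0.05960625239388077), np.float64(0.45179759622998983))
```

View pics/rel.png

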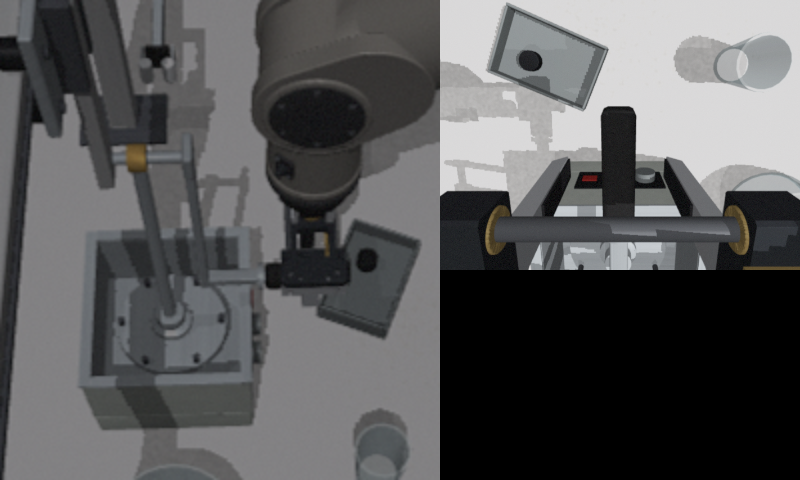

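Emit:
send_rows(targets=[{"dx":0,"dy":0,"dz":-0.01,"yaw":0,"gripper":90},{"dx":0,"dy":0,"dz":-0.03,"yaw":0,"gripper":90},{"dx":0,"dy":0,"dz":-0.06,"yaw":0,"gripper":90},{"dx":0,"dy":0,"dz":-0.09,"yaw":0,"gripper":90},{"dx":0,"dy":0,"dz":-0.12,"yaw":0,"gripper":90},{"dx":0,"dy":0,"dz":-0.14,"yaw":0,"gripper":90},{"dx":0,"dy":0,"dz":-0.14,"yaw":0,"gripper":90},{"dx":0,"dy":0,"dz":-0.14,"yaw":0,"gripper":90},{"dx":0,"dy":0,"dz":-0.14,"yaw":0,"gripper":90},{"dx":0,"dy":0,"dz":-0.14,"yaw":0,"gripper":90},{"dx":0,"dy":0,"dz":-0.14,"yaw":0,"gripper":90},{"dx":0,"dy":0,"dz":-0.14,"yaw":0,"gripper":90}])

```text
clock: 21.97
position: [0.5154, -0.0158, 0.2996]
tool_rot: [-0.001, -0.015, 1.0, -0.0]
ft_force: [0.1, -0.1, -0.5]
finger_gap: 0.0896
gripper_force: 0.0
```

Run:
```python
from fit import *
F=burst(12); s=state(); print(s["clock"],s["position"],s["ft_force"])
print([tuple(np.round(pivot_px(f[1]["img"])[:2],1)) for f in F[::6]])
P,u=track(F,(265,217)); print(P[::3].tolist(),np.ptp(u))
if abs(pivot_px(F[-1][1]["img"])[1]-138)<1 and np.ptp(u)<.006: print(sign_off())
```

```text
22.5667 [ 0.5157318  -0.01573578  0.3001648 ] [-0.01463737  0.43910984 -0.61834655]
[(np.float64(248.0), np.float64(138.0)), (np.float64(248.0), np.float64(138.0))]
[[265.0, 217.0], [264.96051025390625, 217.02450561523438], [264.9019470214844, 217.1157989501953], [264.9160461425781, 217.2036895751953]] 0.00170583107870588
the job is handed in; nothing more can be done
None
```

The holder hung still over the middle of the bath for over three seconds (about 0.002 rad of swing) with the lift up. I then lowered it to the stop, let go of the grip and handed the job in at 22.6 s.

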